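Open the push-and-turn cap of the cleaner bottle in the fence corner

ROBOT

A 7-joint arm with a two-finger parallel gripper is mounted at the origin on a cart in front of the work surface, level with it; the furniture and walls round the work are solid. World frame = base frame: x ahead of the robot, y to its left, z up, the work surface at z = 0. Lengths are in m, angles in rad, forces in N, time in s.
With the tool pointing down it reaches from about 0.4 to 0.85 m from the base axis. Payload 6.9 kg.
Tool frame: the origin (TCP) lies midway between the tips of the shut fingers; the grasp point (between the pads) lies behind it (ctrl.pinch_z is the z of the grasp point in the tool frame, in m); z points along the fingers, y is the line along which they close (so a half turn about z gives the same grasp; the last joint's range is limited). The gripper opens to 85 mm and grips with 20 to 120 N. Pads are 22 mm wide; open, the fingers measure 114 mm over their backs; the gripper's body (76 mm by 85 mm) begins 54 mm behind the grasp point. The pads swing forward as they close: fully open they stand 13 mm farther back than shut.
Start: joints at [-1.018, 0.507, -0.238, 1.5, 0.126, 1.149, -0.155], TCP at [0.27, 0.564, 0.231] pointing down, gripper open.
Joint ranges: [-3.08, 3.08], [-0.24, 2.05], [-1.43, 1.35], [0, 2.5], [-1.52, 4.66], [0.17, 1.96], [-2.89, 2.89]. Speed limits (rad/s): [2.39, 2.39, 3.14, 3.14, 3.14, 3.14, 3.14].

INTERFACE

Orientations are given as a unit quaternion [w, x, y, z].
In Python, from station import ctrl, get_state, vision, ticket, models gives the robot as it stands. Calls block until the motion is done:
- ctrl.movep(position, orientation): joint-space move of the TCP to a pose.
- ctrl.movel(position, frame=None, max_speed=0.15): straight line of the TCP; frame=None keeps the orientation; max_speed is the mean speed in m/s.
- ctrl.set_joints(angles): joint-space move.
- ctrl.ungrasp() and ctrl.close_gripper(force=None): open the fingers fully, or close them until they stop; force is the grip in N (None keeps the last).
- ctrl.pause(seconds).
- ctrl.ik(position, orientation): joint angles nearest the present ones, or None.
- get_state(): the state.
- vision.grab_frame(name): name is "scene" or "top" or "wrist"; returns (picture, depth): 420x560x3 uint8, blue, green, red; 420x560 float32, m along the optical axis (not along the pixel's ray), 0 where there is no reading.
- vision.camera_info(name): a dict with "mtx" (3x3 intrinsics, pixels), "dist_coeffs" ([k1, k2, p1, p2, k3] as OpenCV has them; the pictures are not rectified), "R" (3x3) and "t" (3): a world point X has camera coordinates R X + t; the wrist camera has in their place "hand_eye" (4x4, takes a point from camera to tool coordinates, whose origin is the TCP and whose axes are the flange's). Camera axes: x right, y down, z forward; pixel columns grow to the right and rows downward; lengths in m; the calibration is good to about 2 mm. A picture is of the moment at which its call begins: read the wrist's pose just before it. camera_info takes no time and is no camera call.
A pose or a line that the arm cannot do raises ctrl.Unreachable and nothing moves.
- ticket.close_job(): hands the job in; it is judged then, once.
Trained networks look in the newest picture that a camera, given by its name, has taken for a name from the list of things; names that differ only in an ending like _2 or _b are one class to them, and where a whole thing is asked for, a point or a joint stands for the part that bears it (a point fixed in the world has none). Each returns a list of dicts, best first, with "p" (0 to 1); they miss things now and then, are a little off and sometimes report something else, mostly with a low value. They report only what shows in the picture. A call takes as long as a camera call. They do not tell look-alikes from the thing itself.
- models.recognise(camera, target): "point" ([column, row] in pixels, amid what is visible of it).
- models.masks_of(camera, target): "mask" (420x560 bool, what is visible of it) and "point" ([column, row] in pixels, amid what is visible of it).
The state is a dict: "time": time; "qpos": joint angles; "qd": joint speeds; "tau": joint torques, N m; "tcp_pos": TCP position; "eef_rot": TCP orientation; "contact_force": force on the tool from outside, world axes, zero at the start; "wrist_torque": the same for the moment, N m; "width": finger opening in m; "gripper_force": force on a finger pad.
Only numpy, scipy, OpenCV 4.12 (cv2) and the standard library are available. Lean on these libraries where they do the work, as an engineer would, in place of code of your own. Each camera call takes 0.05 s, during which the arm holds its last target. There are 200 camera calls.

TASK

Slide the square bottle across the raised board until it sits square and flush against both faces of the L-shaped fence, so that it cannot turn. Then, leaving the bottle there, press its safety cap down and, keeping it down, twist it nearly a quarter turn anticlockwise until it is free, then lift it straight up: finish while still holding the cap level, about 5 cm clear above the open neck. Never lift or tip the bottle, and leave the paint tins, the rubbing block and the brush on the board where they are.

Things in the scene. Friction and masses are not known exactly. Their poses are not given: they have to be found in the camera images.
- board: Raised plywood board, 222 x 375 mm, fixed across the track, its top 22 mm above the work surface; yaw within 0.12 rad. It carries the bottle, the fence and the bystanders. Origin: on its underside, 23 mm left of the middle; x away from the robot, y left. The L-shaped fence is two wooden strips, 14 thick and 22 high: one on the far side, one on the left.
- corner (a point): Inner bottom corner of the L-shaped fence, on the board's top; x away from the robot, y left, along the board's edges. Far strip: inner face at x = 0, from here 191 mm towards -y. Left strip: inner face at y = 0, from here 105 mm towards -x. The corner is open towards the robot and to the right.
- bottle_mid (a point): Centre of the body of the loose square bottle: white plastic, about 0.35 kg, body 54 x 54 x 34 mm (this point 17 above its underside), 73 high with cap; sloping shoulder, neck 22 dia, its top 64 above the underside. x, y square to its sides, z up. Starts 30 to 80 mm from the far fence, 50 to 130 from the left one, up to 0.35 rad off square. Flush in the corner it is at (-27, -27, 17) from corner.
- cap_mid (a point): Centre of the round ribbed grey cap, 48 mm dia x 20 high, 25 g, on the bottle's axis: rim 53, top 73 above the bottle's underside, clear room round it above the 34 high body. x runs along the straight ridge on its top, in line with the bottle's x while locked. Locked, it has about 0.1 rad of play and cannot be lifted or turned. Clockwise is blocked.
- liner (a joint): How far the spring disc under the cap is pushed down, m: 0 locked, 0.005 at the solid stop, -0.002 with the cap off. The spring gives 4 N at 0 and 9 N at 0.005. Pressed 3 to 5 mm the cap clears its safety teeth and, kept pressed, turns anticlockwise seen from above; from 60 to 115 degrees of turn it lifts straight off, 75 to 80 is best.
- tin_a: Bystander, loose, sizes in mm: short round paint tin, 33 dia x 34 high, standing near the right-hand edge of the board. Origin: centre of its underside. Leave it.
- tin_b: Bystander, loose, sizes in mm: short round paint tin, 33 dia x 34 high, standing on the strip of board left of the fence, at its far end. Origin: centre of its underside. Leave it.
- tin_c: Bystander, loose, sizes in mm: short round paint tin, 33 dia x 34 high, standing on the board's left strip, near end. Origin: centre of its underside. Leave it.
- rubber_block: Bystander, loose, sizes in mm: flat rubbing block 34 x 62 x 16, lying on the board's left strip between the tins. Origin: centre of its underside. Leave it.
- brush: Bystander, loose, sizes in mm: thin paint brush 150 long, 7 thick, lying along the right-hand edge of the board. Origin: centre of its underside. Leave it.
Things that resemble listed ones, but are neither listed nor needed, are in the scene too. What is shaped like the part that bears bottle_mid but green, red or turquoise is not meant.

How it is judged:
On the way, in this order (a step that is already met when the one before it is completed fails the run):
1. the bottle stands square and flush in the fence corner (within 3 mm of each face, 0.05 rad), its cap still locked on (x of bottle_mid in the frame of corner between -0.03 and -0.024 m and y of bottle_mid in the frame of corner between -0.03 and -0.024 m and angle between the x axis of bottle_mid and the x axis of corner, either way round below 0.05 rad and angle between bottle_mid's own z axis and vertical below 0.06 rad and z of bottle_mid in the frame of corner between 0.013 and 0.021 m and angle between the x axis of cap_mid and the x axis of bottle_mid, either way round below 0.35 rad and z of cap_mid in the frame of bottle_mid below 0.049 m), for 0.2 s.
2. with the bottle still in the corner and the cap pressed down (1.5 mm or more), the cap is turned past its safety teeth (0.6 rad or more from locked) (x of bottle_mid in the frame of corner between -0.033 and -0.021 m and y of bottle_mid in the frame of corner between -0.033 and -0.021 m and angle between the x axis of bottle_mid and the x axis of corner, either way round below 0.1 rad and angle between bottle_mid's own z axis and vertical below 0.06 rad and z of bottle_mid in the frame of corner between 0.013 and 0.021 m and angle between the x axis of cap_mid and the x axis of bottle_mid, either way round above 0.6 rad and value of joint liner above 0.0015 m and z of cap_mid in the frame of bottle_mid below 0.0455 m), for 0.05 s.
At the end, for the whole second after the job is handed in: The gripper still holds the cap, level within 0.25 rad and still, on the bottle's axis within 20 mm, its lower rim 20 to 93 mm above the neck's top, touching neither bottle nor board; the bottle stands upright on the board in the fence corner (within 6 mm of each face, 0.1 rad) (x of bottle_mid in the frame of corner between -0.033 and -0.021 m and y of bottle_mid in the frame of corner between -0.033 and -0.021 m and angle between the x axis of bottle_mid and the x axis of corner, either way round below 0.1 rad and angle between bottle_mid's own z axis and vertical below 0.06 rad and z of bottle_mid in the frame of corner between 0.013 and 0.021 m and z of cap_mid in the frame of bottle_mid between 0.077 and 0.15 m and x of cap_mid in the frame of bottle_mid between -0.02 and 0.02 m and y of cap_mid in the frame of bottle_mid between -0.02 and 0.02 m and angle between cap_mid's own z axis and vertical below 0.25 rad and contact force between the fingers and cap above 1 N and contact force between cap and bottle below 0.05 N and contact force between cap and board below 0.05 N and linear speed of cap below 0.03 m/s); the arm keeps its last pose, push and grip.
It fails at once if the bottle is lifted off the board (more than 10 mm) or tipped (more than 0.2 rad) (z of bottle_mid in the frame of corner above 0.027 m or angle between bottle_mid's own z axis and vertical above 0.2 rad).
It fails at once if a tin, the rubbing block or the brush on the board is moved by more than 25 mm (distance of any of tin_a, tin_b, tin_c, rubber_block, brush from where it was at the start of the episode above 0.025 m).
It also fails if it takes over 61 s, if anything falls off the work surface, if the arm or the gripper's body presses on something with over 40 N, if the wrist force passes 120 N, or if a joint passes its speed limit or range.

## Working session

There is one attempt and no reset: what is moved stays moved. The work goes in short steps, each a Python script; the robot and the scene stay as the last script left them, time stands still between calls to the robot, and variables do not carry over. Pictures are saved under pics/ and viewed, at most 10 in all, crops included, and the job is handed in when it is done.

```bash
mkdir -p pics; ls; python3 - <<'E'
from station import ctrl, get_state, vision, ticket, models
import cv2, numpy as np
ims=[]
for n in ("scene","top"):
    im,d=vision.grab_frame(n); np.savez(f"pics/{n}.npz",im=im,d=d); cv2.imwrite(f"pics/{n}0.png",im)
    i=vision.camera_info(n); print(n,np.round(i["mtx"],1).tolist(),i["dist_coeffs"],np.round(i["R"],3).tolist(),i["t"])
    for t in ("bottle_mid","cap_mid","board","corner"):
        try: print(t,[(np.round(r["point"]).tolist(),round(r["p"],2)) for r in models.recognise(n,t)][:5])
        except Exception as e: print(t,e)
s=get_state(); print(s); print(ctrl.pinch_z)
E
```

```text
pics
scene [[488.2, 0.0, 264.7], [0.0, 488.2, 206.7], [0.0, 0.0, 1.0]] [-0.03961827  0.          0.          0.          0.        ] [[-0.713, -0.701, 0.002], [-0.476, 0.482, -0.736], [0.515, -0.526, -0.677]] [0.25551499 0.36229019 1.20913183]
bottle_mid [([190.0, 199.0], 0.82), ([229.0, 328.0], 0.81), ([254.0, 223.0], 0.6)]
cap_mid [([251.0, 208.0], 0.79)]
board [([245.0, 234.0], 0.79)]
corner [([252.0, 210.0], 0.33)]
top [[379.7, 0.0, 273.6], [0.0, 379.7, 209.9], [0.0, 0.0, 1.0]] [-0.02193772  0.          0.          0.          0.        ] [[0.053, -0.999, 0.005], [-0.975, -0.053, -0.214], [0.214, 0.006, -0.977]] [-0.16669214  0.51992854  1.00567762]
bottle_mid [([392.0, 184.0], 0.88), ([240.0, 145.0], 0.76), ([362.0, 146.0], 0.71), ([264.0, 224.0], 0.66), ([146.0, 291.0], 0.64)]
cap_mid [([259.0, 210.0], 0.55)]
board [([259.0, 229.0], 0.58)]
corner [([258.0, 228.0], 0.96)]
{'time': 0.5, 'qpos': array([-1.01847277,  0.50752164, -0.23763482,  1.50023182,  0.12570313,
        1.14892024, -0.15479285]), 'qd': array([ 0.00038026, -0.0027074 ,  0.00275808,  0.00127414, -0.00104515,
       -0.0001374 , -0.00056585]), 'tau': array([-3.05998510e-04, -6.19846058e+01, -2.18314290e+00, -2.49763924e+01,
        1.37869822e-02,  3.17300131e-03,  6.81744496e-05]), 'tcp_pos': array([0.27005719, 0.56360507, 0.23125172]), 'eef_rot': array([-2.06643860e-05,  2.21548742e-01,  9.75149297e-01, -4.66438600e-05]), 'contact_force': array([-0.08329269,  0.46714914,  0.29493072]), 'wrist_torque': array([ 0.01895626, -0.04779214, -0.03287136]), 'gripper_force': 0.0, 'width': 0.08505912797878934}
-0.0187
```

```bash
python3 - <<'E'
import cv2, numpy as np
im=cv2.imread("pics/top0.png"); c=im[110:330,120:410]; cv2.imwrite("pics/topc.png",cv2.resize(c,None,fx=2.7,fy=2.7,interpolation=cv2.INTER_CUBIC))
E
```

```text
(no output)
```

View pics/scene0.png

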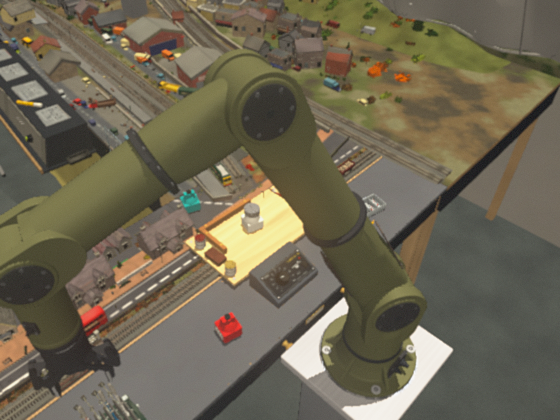

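View pics/topc.png

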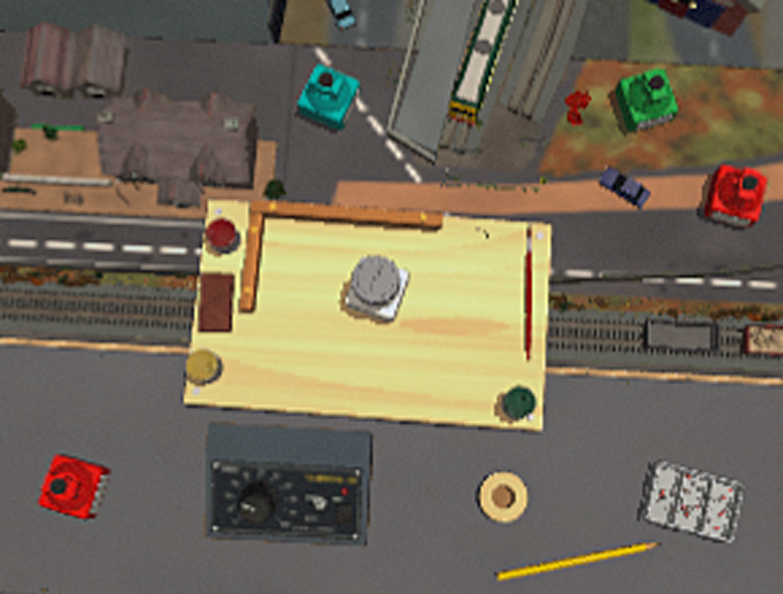

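The white bottle with the grey cap is at crop (376,287), which is top pixel (259,216). The turquoise (327,95), green (645,100) and red (735,195 and 75,487) bodies in the crop are look-alikes, so the white one on the board is the one meant. The fence corner is at about crop (262,215). I'll go over it with the wrist camera.

```bash
cat > h.py <<'E'
from station import ctrl, get_state, vision, ticket, models
import cv2, numpy as np
from scipy.spatial.transform import Rotation as Ro
def cam(n,state=None):
    i=vision.camera_info(n); K,D=np.array(i["mtx"]),np.array(i["dist_coeffs"])
    if n=="wrist":
        T=np.array(i["hand_eye"]); q=state["eef_rot"]; R=Ro.from_quat(np.r_[q[1:],q[0]]).as_matrix()
        Rc=R@T[:3,:3]; c=R@T[:3,3]+state["tcp_pos"]
    else:
        Rc=np.array(i["R"]).T; c=-Rc@np.array(i["t"])
    return K,D,Rc,c
def at_z(C,px,z):
    K,D,Rc,c=C
    u=cv2.undistortPoints(np.array(px,float).reshape(-1,1,2),K,D).reshape(-1,2)
    r=np.c_[u,np.ones(len(u))]@Rc.T
    return c+r*((z-c[2])/r[:,2])[:,None]
def cloud(C,d):
    K,D,Rc,c=C; v,u=np.mgrid[:d.shape[0],:d.shape[1]]
    n=cv2.undistortPoints(np.stack([u,v],-1).reshape(-1,1,2).astype(float),K,D).reshape(-1,2)
    return ((np.c_[n,np.ones(len(n))]*d.reshape(-1,1))@Rc.T+c).reshape(*d.shape,3)
def quat(yaw): # tool down; tool x axis at yaw, tool y (closing) = yaw-90deg
    q=(Ro.from_euler("z",yaw)*Ro.from_euler("x",np.pi)).as_quat(); return np.r_[q[3],q[:3]]
def tyaw(s=None):
    q=(s or get_state())["eef_rot"]; m=Ro.from_quat(np.r_[q[1:],q[0]]).as_matrix(); return np.arctan2(m[1,0],m[0,0])
E
python3 - <<'E'
from h import *
C=cam("top")
f=lambda x,y:(120+x/2.7,110+y/2.7)
print("cap",at_z(C,[f(376,277)],.095)); print("corner,end far,end left",at_z(C,[f(262,215),f(440,227),f(252,311)],.044))
print("board corners",at_z(C,[f(206,200),f(550,224),f(542,430),f(185,404)],.022))
print("tins",at_z(C,[f(222,235),f(204,363),f(518,402)],.056))
print(tyaw(),vision.camera_info("wrist")["hand_eye"].round(3).tolist())
for y in (0,np.pi/2,-np.pi/2,np.pi):
    q=ctrl.ik([0.6,0.0,0.3],quat(y)); print(y,None if q is None else q.round(2))
E
```

```text
cap [[ 0.51026981 -0.10082747  0.095     ]]
corner,end far,end left [[ 0.58156328  0.02630024  0.044     ]
 [ 0.57862099 -0.1629298   0.044     ]
 [ 0.47795907  0.02794126  0.044     ]]
board corners [[ 0.60100938  0.09212766  0.022     ]
 [ 0.59425696 -0.28209672  0.022     ]
 [ 0.37295107 -0.27927378  0.022     ]
 [ 0.37992994  0.09280828  0.022     ]]
tins [[ 0.55453611  0.06423705  0.056     ]
 [ 0.41981706  0.07009032  0.056     ]
 [ 0.39740101 -0.25003979  0.056     ]]
2.694787862473915 [[-0.0, -0.96, -0.28, 0.071], [1.0, -0.0, 0.0, -0.001], [-0.0, -0.28, 0.96, -0.141], [0.0, 0.0, 0.0, 1.0]]
0 [-0.36  0.46  0.52  1.46 -0.23  1.29 -1.39]
1.5707963267948966 [-0.23  0.43  0.3   1.46 -0.13  1.27  0.08]
-1.5707963267948966 [-0.64  0.64  1.15  1.46 -0.58  1.42 -2.62]
3.141592653589793 [ 0.02  0.42 -0.1   1.45  0.04  1.27  1.49]
```

```bash
python3 - <<'E'
from h import *
ctrl.movep([0.53,-0.06,0.27],quat(np.pi/2)); ctrl.pause(.3)
s=get_state(); im,d=vision.grab_frame("wrist"); cv2.imwrite("pics/w1.png",im)
C=cam("wrist",s); P=cloud(C,d); np.savez("pics/w1.npz",P=P,im=im,s_pos=s["tcp_pos"])
print(s["time"],s["tcp_pos"],tyaw(s), s["contact_force"])
for t in ("bottle_mid","cap_mid"):
    for r in models.masks_of("wrist",t)[:2]:
        p=P[r["mask"]]; print(t,r["p"],r["point"],np.median(p,0),np.percentile(p[:,2],[1,50,99]))
E
```

```text
3.2083 [ 0.53006375 -0.05968493  0.2699402 ] 1.5714342357528435 [-0.59068093  0.33346347  0.44198226]
bottle_mid 0.77 [439.5, 150.6] [ 0.71774942 -0.02841794  0.0378147 ] [-0.0007795   0.0378147   0.06897528]
bottle_mid 0.76 [272.9, 196.7] [ 0.51508238 -0.07826887  0.05414535] [0.02252692 0.05414535 0.09391233]
cap_mid 0.56 [267.3, 224.2] [ 0.50989248 -0.09630366  0.09427858] [0.07600939 0.09427858 0.09645747]
```

View pics/w1.png

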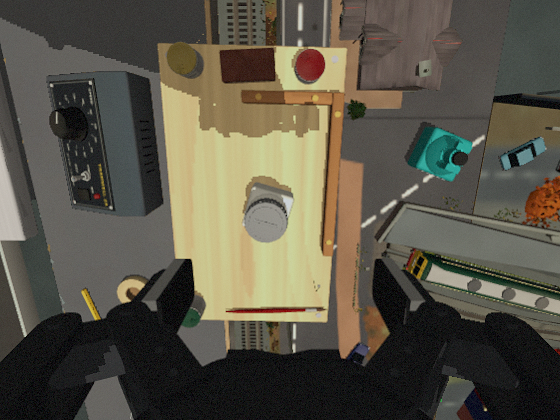

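```bash
python3 - <<'E'
from h import *
P=np.load("pics/w1.npz")["P"]; im=np.load("pics/w1.npz")["im"]
Z=P[...,2]; ok=np.abs(P).sum(-1)>0
# cap top
m=(Z>.088)&(Z<.102)&(np.hypot(P[...,0]-.51,P[...,1]+.1)<.05); m[300:]=0
p=P[m]; (c,r)=cv2.minEnclosingCircle(p[:,:2].astype(np.float32)); print("cap",c,r,p[:,2].mean(),p[:,:2].mean(0))
# body
b=(Z>.045)&(Z<.075)&(np.hypot(P[...,0]-.51,P[...,1]+.1)<.06); b[300:]=0
p=P[b]; print(len(p), p.min(0),p.max(0)); np.set_printoptions(precision=4,suppress=True)
s=(Z>.028)&(Z<.058)&(np.hypot(P[...,0]-.51,P[...,1]+.1)<.06); 
R=cv2.minAreaRect(P[s][:,:2].astype(np.float32)); print("body rect",R)
# fence
f=(Z>.038)&(Z<.05)&(P[...,0]>.44)&(P[...,0]<.62)&(P[...,1]<.06)&(P[...,1]>-.2)&(np.hypot(P[...,0]-.51,P[...,1]+.1)>.06)
q=P[f]; print("fence",len(q),q[:,2].mean())
far=q[(q[:,0]>.565)&(q[:,1]<.005)]; lef=q[(q[:,1]>.01)&(q[:,0]<.565)]
def edge(a,i,j):
    bins=np.arange(a[:,j].min(),a[:,j].max(),.006); e=[]
    for t in bins:
        g=a[np.abs(a[:,j]-t)<.003]
        if len(g)>4: e.append([t,np.percentile(g[:,i],3),np.percentile(g[:,i],97)])
    e=np.array(e); 
    for k in (1,2): print(np.polyfit(e[:,0],e[:,k],1), np.median(e[:,k]), e[:,0].mean())
print("far x edges");edge(far,0,1); print("left y edges");edge(lef,1,0)
bd=(np.abs(Z-.022)<.006)&(P[...,0]>.35)&(P[...,0]<.62)&(np.abs(P[...,1]+.09)<.2); bd[300:]=0
print("board z",np.median(Z[bd]), cv2.minAreaRect(P[bd][:,:2].astype(np.float32)))
o=ok&(P[...,0]>.595)&(P[...,0]<.70)&(P[...,1]>-.1)&(P[...,1]<.12)
for a in np.arange(.6,.7,.02):
    print(a,[round(float(Z[o&(abs(P[...,0]-a-.01)<.01)&(abs(P[...,1]-y)<.02)].max(initial=-1)),3) for y in np.arange(-.08,.12,.04)])
E
```

```text
cap (0.5095763206481934, -0.09913134574890137) 0.024577490985393524 0.09421217994134354 [ 0.50969229 -0.09782947]
595 [ 0.47811087 -0.11722681  0.04506485] [ 0.54064429 -0.06729213  0.06292695]
body rect ((0.5095239281654358, -0.09857606887817383), (0.052839335054159164, 0.05429401621222496), 73.48829650878906)
fence 3145 0.04270568480593207
far x edges
[0.0221 0.5848] 0.5831174991628351 -0.0798334620041403
[0.0227 0.5977] 0.5957552775812804 -0.0798334620041403
left y edges
[-0.0228  0.0406] 0.028933954488991227 0.520390308108453
[0.0602 0.0151] 0.04256322165500456 0.520390308108453
board z 0.020911035827657964 ((0.4906378388404846, -0.06809476017951965), (0.26010531187057495, 0.3524869382381439), 0.3204173743724823)
0.6 [0.34, 0.348, 0.008, 0.064, 0.087]
0.62 [0.002, 0.002, 0.008, 0.084, 0.087]
0.64 [0.001, 0.002, 0.002, 0.116, 0.109]
0.66 [0.002, 0.002, 0.002, 0.115, 0.11]
0.68 [0.021, 0.034, 0.002, 0.077, 0.083]
```

```bash
python3 - <<'E'
from h import *
b=[0.5095,-0.0988]
ctrl.movep([*b,0.15],quat(np.pi/2-.288)); ctrl.movel([*b,0.0415],max_speed=.1)
print(get_state()["contact_force"])
ctrl.close_gripper(30); s=get_state(); print(s["time"],s["width"],s["gripper_force"],s["contact_force"],s["tcp_pos"],tyaw(s))
q=quat(np.pi/2-.022)
try: ctrl.movel([0.530,-0.05,0.0415],q,max_speed=.04)
except Exception as e: print("ERR",repr(e))
s=get_state(); print(s["time"],s["width"],s["contact_force"],s["tcp_pos"],tyaw(s)-np.pi/2)
im,d=vision.grab_frame("wrist"); cv2.imwrite("pics/w2.png",im)
E
```

```text
[-0.27123241 -0.81457082 -0.0239918 ]
5.575 0.05314765401266148 31.688915491104126 [-0.99167406  0.71748286  5.05475378] [ 0.51006565 -0.09889733  0.04220302] 1.2828054192330178
7.05 0.0532144176423899 [-0.16959967 -5.6471765   5.34555957] [ 0.53012547 -0.05214537  0.04220197] -0.023655114248695153
```

View pics/w2.png

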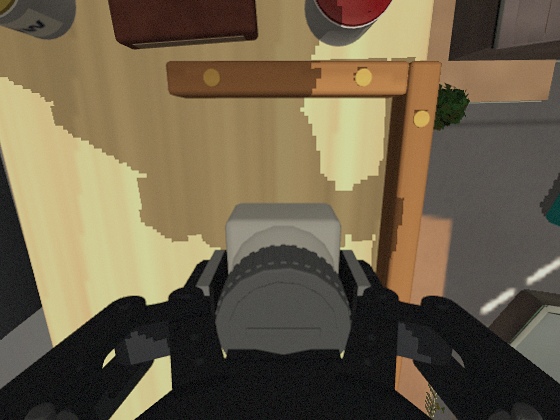

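```bash
python3 - <<'E'
from h import *
q=quat(np.pi/2-.022); z=.0415
def st(l): 
    s=get_state(); print(l,round(s["time"],2),s["width"].round(4),s["contact_force"].round(1),s["tcp_pos"].round(4),round(tyaw(s)-np.pi/2,4))
for x,y in [(.5525,-.006),(.5525,.001),(.5525,.004),(.5525,.006),(.5575,.006),(.5595,.006),(.5615,.006)]:
    ctrl.movel([x,y,z],q,max_speed=.03); st((x,y))
E
```

```text
Traceback (most recent call last):
AttributeError: 'float' object has no attribute 'round'
```

```bash
cat >> h.py <<'E'
def st(l=""):
    s=get_state(); print(l,round(s["time"],2),round(s["width"],4),round(s["gripper_force"],1),s["contact_force"].round(1),s["tcp_pos"].round(4),round(tyaw(s)-np.pi/2,4)); return s
E
python3 - <<'E'
from h import *
q=quat(np.pi/2-.022); z=.0415
st()
for x,y in [(.5525,.001),(.5525,.004),(.5525,.006),(.5575,.006),(.5595,.006),(.5615,.006)]:
    ctrl.movel([x,y,z],q,max_speed=.03); s=st((x,y))
    if np.abs(s["contact_force"][:2]).max()>18: break
E
```

```text
8.9 0.0531 31.9 [-3.  -6.4  7.3] [ 0.552  -0.0086  0.0422] -0.0242
(0.5525, 0.001) 9.28 0.0534 31.7 [ 0.1 -2.9  6.3] [ 5.53e-01 -4.00e-04  4.22e-02] -0.0231
(0.5525, 0.004) 9.53 0.053 31.6 [-0.5 -7.3  4.6] [0.553  0.0011 0.0422] -0.0238
(0.5525, 0.006) 9.78 0.0531 31.6 [ -0.9 -12.1   5. ] [0.553  0.0012 0.0422] -0.025
(0.5575, 0.006) 10.1 0.0534 33.1 [-13.7 -12.9  17.8] [0.5532 0.0012 0.0422] -0.0251
(0.5595, 0.006) 10.35 0.0532 33.7 [-18.6 -12.2  23.3] [0.5533 0.0012 0.0421] -0.0253
```

```bash
python3 - <<'E'
from h import *
im,d=vision.grab_frame("wrist"); a=im[60:420,130:530]
im2,d=vision.grab_frame("scene"); b=im2[180:270,190:290]
cv2.imwrite("pics/w3.png",np.hstack([a,cv2.resize(b,(400,360),interpolation=cv2.INTER_CUBIC)]))
E
```

```text
(no output)
```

View pics/w3.png

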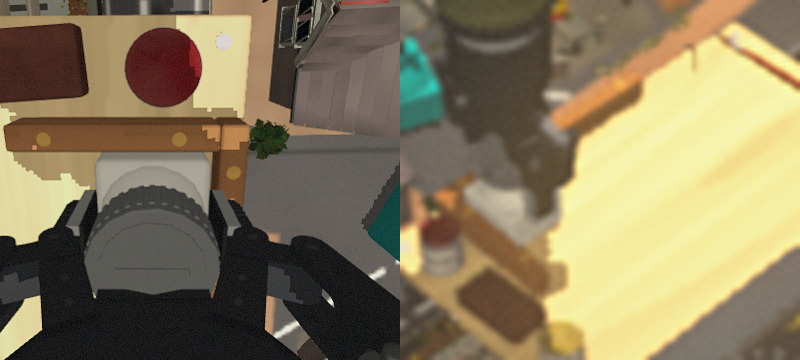

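The left face is flush. The far finger pad jams between the bottle and the far strip with about 4 mm still to go. I'll back off, release, and push the near face home with shut fingers, sliding along the left strip.

```bash
python3 - <<'E'
from h import *
q=quat(np.pi/2-.022); z=.0415
ctrl.movel([.5345,.0035,z],q,max_speed=.05); st("back")
ctrl.ungrasp(); st("open")
ctrl.movel([.5345,.001,.16],q,max_speed=.2)
q2=quat(np.pi-.022)
ctrl.close_gripper(20)
ctrl.movep([.47,.000,.16],q2); ctrl.movel([.47,.000,.040],q2,max_speed=.15); s=st("down")
f0=s["contact_force"]
x=.51
ctrl.movel([.48,0,.04],q2,max_speed=.05)
for x in np.arange(.495,.535,.004):
    ctrl.movel([x,0,.040],q2,max_speed=.03); s=st(round(x,4))
    if s["contact_force"][0]-f0[0]<-9: break
E
```

```text
back 11.1 0.053 32.6 [ 2.7 -5.8  2.1] [0.536  0.0015 0.0423] -0.0233
open 11.53 0.0854 0.0 [ 0.9  0.5 -0. ] [0.5343 0.0039 0.0414] -0.0215
down 15.18 -0.0003 0.0 [ 0.6  0.7 -0.5] [4.704e-01 1.000e-04 4.050e-02] 1.5487
0.495 16.18 0.0 0.0 [-1.5 -0.4 -0.2] [ 0.4949 -0.      0.0399] 1.5487
0.499 16.47 0.0001 0.1 [-0.6 -0.3  0.2] [ 0.4991 -0.      0.04  ] 1.5488
0.503 16.75 0.0001 2.2 [-4.4 -0.8  2.2] [ 5.019e-01 -1.000e-04  3.980e-02] 1.5487
0.507 17.03 0.0001 1.2 [-2.7 -0.5 -0.7] [ 5.069e-01 -1.000e-04  3.980e-02] 1.5487
0.511 17.32 -0.0001 0.9 [-3.  -0.1 -1. ] [ 5.115e-01 -1.000e-04  4.000e-02] 1.5487
0.515 17.6 -0.0002 0.9 [-1.6 -1.  -1.2] [ 5.155e-01 -1.000e-04  4.000e-02] 1.5486
0.519 17.88 -0.0001 1.1 [-2.3 -1.9 -0.6] [ 0.5194 -0.      0.0401] 1.5487
0.523 18.17 0.0 4.2 [-9.4 -1.2  3.5] [ 0.5208 -0.      0.0398] 1.5489
```

```bash
python3 - <<'E'
from h import *
q2=quat(np.pi-.022)
ctrl.movel([.525,0,.040],q2,max_speed=.03); st("x push")
ctrl.movel([.50,0,.04],q2,max_speed=.1); ctrl.movel([.50,0,.12],q2,max_speed=.2)
q=quat(np.pi/2-.022)
ctrl.movep([.556,-.07,.12],q); ctrl.movel([.556,-.07,.055],q,max_speed=.15); ctrl.movel([.556,-.045,.055],q,max_speed=.08); f0=st("down")["contact_force"]
for y in np.arange(-.042,-.02,.003):
    ctrl.movel([.556,y,.052],q,max_speed=.04); s=st(round(y,4))
    if s["contact_force"][1]-f0[1]<-8: break
ctrl.movel([.556,-.06,.055],q,max_speed=.1); ctrl.movel([.556,-.03,.2],q,max_speed=.25); 
ctrl.ungrasp()
s=get_state(); im,d=vision.grab_frame("wrist"); C=cam("wrist",s); P=cloud(C,d); np.savez("pics/w4.npz",P=P,im=im,d=d)
cv2.imwrite("pics/w4.png",im); Z=P[...,2]
m=(Z>.088)&(Z<.102)&(np.hypot(P[...,0]-.557,P[...,1])<.05); m[330:]=0
print("cap",cv2.minEnclosingCircle(P[m][:,:2].astype(np.float32)),np.median(Z[m]),s["time"])
E
```

```text
x push 18.42 0.0001 6.7 [-14.1  -0.5   8.8] [ 0.5209 -0.      0.0397] 1.5489
down 21.45 -0.0003 0.0 [-0.  -0.3 -0.5] [ 0.5562 -0.044   0.0553] -0.0202
-0.042 21.71 0.0001 0.0 [-0.2  1.3  1.1] [ 0.5558 -0.042   0.0517] -0.0221
-0.039 21.96 -0.0003 0.0 [ 0.2 -0.3 -0.4] [ 0.556  -0.0388  0.052 ] -0.0218
-0.036 22.21 -0.0002 0.4 [ 0.2 -0.2  0.2] [ 0.556 -0.036  0.052] -0.0219
-0.033 22.46 -0.0 3.7 [-0.7 -7.   0.3] [ 0.556  -0.0357  0.0522] -0.0241
-0.03 22.71 0.0003 6.8 [ -1.  -13.4   1.6] [ 0.556  -0.0354  0.0524] -0.0263
cap ((0.5575420260429382, 0.0005138625856488943), 0.024822760373353958) 0.0943828377413136 24.6833
```

View pics/w4.png

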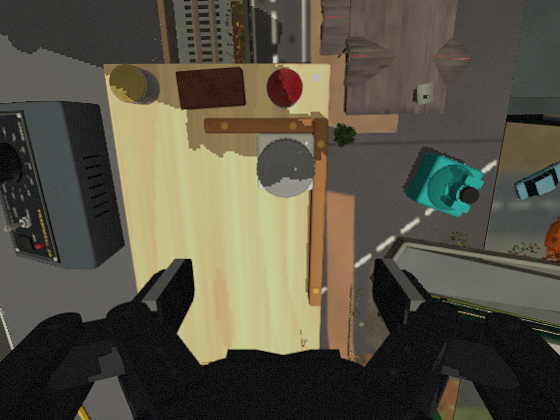

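The bottle sits flush in the corner, with the cap at (285,165) and measured within 1 mm of the target. Next I'll grip the cap, press and twist.

```bash
python3 - <<'E'
from h import *
c=np.array([.5575,.0007]); y0=np.pi/2-.1
ctrl.movep([*c,.13],quat(y0)); ctrl.movel([*c,.068],max_speed=.1); st("down")
ctrl.close_gripper(80); st("grip")
b=c+[.001,.001]
for z in (.066,.064,.063,.062,.061,.060):
    ctrl.movel([*b,z],quat(y0),max_speed=.02); s=st(z)
    if s["contact_force"][2]>17: break
E
```

```text
down 25.91 0.0851 0.0 [-0.8  1.1  1.4] [5.581e-01 3.000e-04 6.880e-02] -0.1003
grip 26.36 0.0456 80.9 [ 0.3 -0.   4.1] [0.558  0.0007 0.0686] -0.0999
0.066 26.63 0.0456 81.1 [-2.2 -0.2  7. ] [0.5585 0.0011 0.0663] -0.1005
0.064 26.88 0.0459 81.3 [-1.3 -2.1  7.6] [0.5584 0.0011 0.0645] -0.1005
0.063 27.13 0.0458 81.9 [-4.4 -0.7 13.4] [0.5585 0.0011 0.0641] -0.1006
0.062 27.38 0.0454 82.8 [-7.  -0.8 22.4] [0.5586 0.0012 0.064 ] -0.1006
```

```bash
python3 - <<'E'
from h import *
b=[.5583,.0014]; y0=np.pi/2-.1; z=.0627
for a in np.radians([10,25,40,55,68,79]):
    ctrl.movel([*b,z],quat(y0+a),max_speed=.05); s=st(round(np.degrees(a)))
    print("   tz",s["wrist_torque"].round(2))
im,d=vision.grab_frame("wrist"); cv2.imwrite("pics/w5.png",im); print(get_state()["time"])
E
```

```text
10 27.71 0.0454 81.9 [-2.5  0.4 13.6] [0.5591 0.001  0.0641] 0.0748
   tz [-0.09  0.39  0.09]
25 28.12 0.0456 81.7 [-0.6 -1.6 12.4] [0.5597 0.0009 0.0641] 0.3363
   tz [-0.12  0.08  0.04]
40 28.52 0.0454 81.7 [ 0.6 -0.5 11.8] [0.56   0.001  0.0641] 0.5981
   tz [-0.13 -0.13  0.05]
55 28.93 0.0455 81.6 [ 0.3 -0.5 11.6] [0.5601 0.0011 0.0641] 0.8599
   tz [-0.02 -0.12  0.02]
68 29.31 0.046 81.6 [ 0.5  0.6 10.5] [0.5602 0.0013 0.0641] 1.087
   tz [ 0.01 -0.14  0.11]
79 29.65 0.0453 81.6 [ 2.   0.7 11. ] [0.5601 0.0014 0.0641] 1.2791
   tz [ 0.09 -0.16  0.04]
29.7
```

View pics/w5.png

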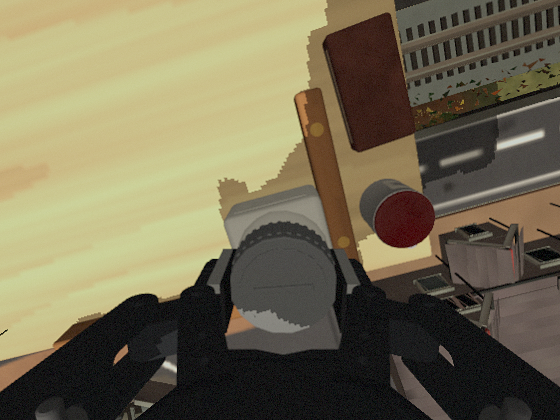

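The ridge at (285,287) turned with the gripper, and the bottle is still flush against the strip. Now I'll lift.

```bash
python3 - <<'E'
from h import *
q=quat(np.pi/2-.1+np.radians(79)); b=[.5590,.0008]
for z in (.066,.070,.075,.085):
    ctrl.movel([*b,z],q,max_speed=.03); s=st(z)
    if s["contact_force"][2]<-10: break
else:
    ctrl.movel([.558,.0008,.120],q,max_speed=.05); ctrl.pause(.5); st("top")
    im,d=vision.grab_frame("wrist"); im2,_=vision.grab_frame("scene")
    cv2.imwrite("pics/w6.png",np.hstack([im[60:420,130:530],cv2.resize(im2[180:270,190:290],(400,360),interpolation=cv2.INTER_CUBIC)]))
E
```

```text
0.066 29.97 0.0454 81.2 [0.8 1.6 6.4] [0.5601 0.0015 0.0668] 1.2792
0.07 30.25 0.0456 81.3 [1.2 1.  2.1] [0.5593 0.0009 0.0702] 1.2789
0.075 30.57 0.0457 81.7 [ 0.2  1.3 -0.4] [0.5585 0.0006 0.0748] 1.2786
0.085 31.05 0.0454 81.7 [0.9 0.2 0.8] [0.559  0.0007 0.0852] 1.2788
top 32.4 0.0457 81.7 [-1.   0.   0.3] [0.558  0.0008 0.1199] 1.2788
```

View pics/w6.png

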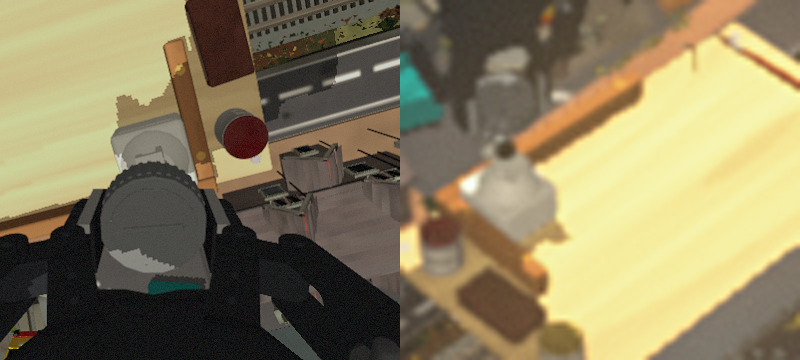

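The cap is held at left-panel (155,215), clear of the open neck, which shows at right-panel (503,150). The bottle is still in the corner, so I'm handing in.

```bash
python3 - <<'E'
from h import *
print(ticket.close_job())
E
```

```text
the job is handed in; nothing more can be done
None
```

I handed the job in at about 32 s; no verdict came back. The bottle is flush in the fence corner, and the cap was pressed, twisted 79° anticlockwise and lifted. The gripper holds it level about 4 cm above the open neck, and the tins, rubbing block and brush were left alone.

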